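# Vent the pressure cooker and hold its lid catch open

## Robot

A 6-joint arm with a two-finger parallel gripper is mounted at the origin on the work surface. World frame = base frame: x ahead of the robot, y to its left, z up, the work surface at z = 0. Lengths are in m, angles in rad, forces in N, time in s.
With the tool pointing down it reaches from about 0.35 to 0.875 m from the base axis. Payload 4.2 kg.
Tool frame: the origin (TCP) lies on the centre line of the jaws, within the pads' length; the fingertips stand 8 mm ahead of it and the grasp point (between the pads) lies 11 mm behind it (robot.finger_overhang is the distance from the TCP to the fingertips, in m); z points along the fingers, y is the line along which they close (so a half turn about z gives the same grasp; the last joint's range is limited). The gripper opens to 85 mm and grips with 20 to 120 N. Pads are 22 mm wide; open, the fingers measure 114 mm over their backs; the gripper's body (76 mm by 85 mm) begins 54 mm behind the grasp point. The pads swing forward as they close: fully open they stand 13 mm farther back than shut.
Start: joints at [-1.015, 0.385, 0.008, 0, -1.194, -0.259], TCP at [0.183, -0.598, 0.239] pointing down, gripper open.
Joint ranges: [-3.14, 3.14], [-1.21, 2.06], [-1.07, 1.41], [-3.16, 2.05], [-2.99, -0.16], [-3.1, 3.1]. Speed limits (rad/s): [2.79, 2.79, 3.14, 3.14, 3.14, 3.14].

## Interface

Orientations are given as a rotation vector (axis times angle).
In Python, from workcell import robot gives the robot as it stands.
- The arm moves only by the tool step_arm, never from a script. Its argument "steps" is one flat list of numbers, 7 for each row, row after row: the shift along the tool's x, y, z in mm, then the turn, a rotation vector about the tool's x, y, z in degrees, then the finger opening in mm, from 0 to 85.4. A call has 1 to 20 rows; each row shifts and turns the commanded pose from where the row before left it, along the tool's axes as they then stand; what a row does not reach is not made up. A row lasts 1/8 s, in which the tool goes at most 62.5 mm and 10.7 degrees, less where a joint would pass 70% of its speed; a pose out of reach is approached as far as the arm can. A call with a gripper value outside its range is refused whole. The fingers move at their own pace and stop on an object; "force" is the grip in N (left out, the last holds). Time passes only in rows, so rows that do not move let the fingers close. It gives the time, the measured TCP pose, the force, the opening and the grip force at its end, in the units of the state.
- robot.get_obs(): the state, without advancing time (a new reading comes with each control period).
- robot.capture(name): name is "side" or "top"; returns a dict with "image" (480x640x3 uint8, red, green, blue), "vertical_fov" (degrees; the focal length in pixels is half the picture's height over the tangent of half this angle, whatever the lens; pixels are square), "cx", "cy" (the principal point, pixels), "extrinsics" (4x4, takes a point from camera to world coordinates). Camera axes: x right, y up, looking along -z (the intrinsics and any distortion apply to the point x, -y, -z); pixel columns grow to the right and rows downward; lengths in m; the calibration is good to about 2 mm. A picture is of the moment at which its call begins. There is no depth.
- robot.hand_in(): hands the job in; it is judged then, once.
Trained networks look in a picture, given as the dict that the camera call returned (one of the last four; its "shot" number tells which), for a name from the list of things; names that differ only in an ending like _2 or _b are one class to them, and where a whole thing is asked for, a point or a joint stands for the part that bears it (a point fixed in the world has none). Each returns a list of dicts, best first, with "confidence" (0 to 1); they miss things now and then, are a little off and sometimes report something else, mostly with a low value. They report only what shows in the picture. A call takes as long as a camera call.
- robot.regions_of(picture, name): "mask" (480x640 bool, what is visible of it) and "rect" ([left, top, width, height] in pixels, round what is visible of it).
The state is a dict: "time_s": time; "qpos": joint angles; "joint_velocities": joint speeds; "joint_torque": joint torques, N m; "tool_pos": TCP position; "tool_rot": TCP orientation; "wrist_force": force on the tool from outside, world axes, zero at the start; "ft_torque": the same for the moment, N m; "gripper_width": opening from 0.0 (shut) to 1.0 (fully open); "grip_force": force on a finger pad.
Only numpy, scipy, OpenCV 4.12 (cv2) and the standard library are available. Lean on these libraries where they do the work, as an engineer would, in place of code of your own. Each camera call takes 0.05 s, during which the arm holds its last target. There are 200 camera calls.

## Task

The pressure cooker on the hob has cooled down and I want its lid off. First turn the selector on top of the lid back to zero, so that its pointer lines up with the dot by the long handle; only then draw the steel catch on that handle all the way back towards the handle's end, and finish still holding it there against its spring so that I can twist the lid off. Keep the cooker where it stands, and leave the pepper mill and the spice jar beside its handle standing where they are.

Things in the scene. Friction and masses are not known exactly. Their poses are not given: they have to be found in the camera images.
- cooker: steel pressure cooker, some 3 kg, loose on the black glass hob (top 4 mm above the worktop); pot 220 mm, lid rim 236 mm across. Origin: centre of its underside, z up, +x along the black long handle, which runs level out to 288 mm from the axis, 42 mm wide, its flat top (deck) 150 mm above the origin. Short helper handle on the -x side. Domed lid, 155 mm high in the middle, 134 mm at the rim
- selector (a joint): angle of the selector knob, rad: 0 = pointer at the zero dot, straight along the long handle; positive = anticlockwise from above. White marks on its collar: dot at 0, one bar at 0.65, two bars at 1.3; a steel square (valve removal) at -0.55. Turns from -0.6 to 1.6, zero is not at a stop; stays where left (friction 0.05 N m); starts about setting one to two
- selector_grip (a point): on the lid's axis at mid-height of the selector's black grip bar, 180 mm above the cooker's origin. Bar 14 mm thick, 40 mm long, 22 mm tall (from 11 mm below this point, where a 49 mm disc lies, to 11 mm above); below it a collar of 68 mm diameter. x axis: along the bar to its pointer end, a nose sticking out 6 mm more with a white line
- catch (a joint): travel of the lid catch, m: 0 = at rest (locked), 0.012 = fully drawn back to its stop, towards the free end of the long handle. A spring returns it: about 2.6 N at rest, 8 N fully back
- catch_top (a point): centre of the top of the catch, an upright steel tab on the deck of the long handle: 12 mm thick along the handle, 28 mm wide across it, its top 18.5 mm above the deck. At rest it stands 165 mm from the lid's axis; same axes as the cooker (x towards the free end of the handle)
- handle_end (a point): middle of the free end of the long handle, at deck height
- mill: bystander: wooden pepper mill, 52 mm across, 130 mm tall, on the hob beside the long handle; origin under its centre
- spice_jar: bystander: spice jar, 42 mm across, 80 mm tall, on the hob on the other side of the long handle; origin under its centre

How it is judged:
By the outcome, as a careful person would: the job done as asked, in the order asked, and still so for the second after the job is handed in, while the arm keeps its last pose, push and grip.
It also fails if it takes over 40 s, if anything falls off the work surface, if the arm or the gripper's body presses on something with over 40 N, if the wrist force passes 120 N, or if a joint passes its speed limit or range.

## Working session

There is one attempt and no reset: what is moved stays moved. The work goes in short steps, Python scripts to look and compute and a tool call to move; the robot and the scene stay as the last step left them, time stands still between calls to the robot, and variables do not carry over. Pictures are saved under pics/ and viewed, at most 10 in all, crops included, and the job is handed in when it is done.

Besides the shell and the picture viewer there is one more tool, called after ">>>" as name(argument=value, ...), one argument or row to a line, values as JSON. step_arm: Moves the arm, as the interface text tells. Its arguments: {"type":"object","properties":{"steps":{"type":"array"},"force":{"type":"number"}},"required":["steps"]}

```bash
mkdir -p pics; ls; cat > h.py <<'E'
import numpy as np, cv2
from workcell import robot
def K(c):
    f=240/np.tan(np.radians(c["vertical_fov"])/2); return f,c["cx"],c["cy"]
def ray(c,u,v):
    f,cx,cy=K(c); E=np.array(c["extrinsics"]); d=E[:3,:3]@np.array([(u-cx)/f,-(v-cy)/f,-1.]); return E[:3,3],d/np.linalg.norm(d)
def tri(a,pa,b,pb):
    o1,d1=ray(a,*pa);o2,d2=ray(b,*pb)
    s=np.linalg.lstsq(np.stack([d1,-d2],1),o2-o1,rcond=None)[0]
    p,q=o1+s[0]*d1,o2+s[1]*d2
    return (p+q)/2,np.linalg.norm(p-q)
def atz(c,u,v,z):
    o,d=ray(c,u,v); return o+d*(z-o[2])/d[2]
def proj(c,P):
    f,cx,cy=K(c);E=np.array(c["extrinsics"]); p=E[:3,:3].T@(np.array(P)-E[:3,3]); return cx+f*p[0]/-p[2], cy+f*p[1]/p[2]
E
cat > a.py <<'E'
from h import *
np.set_printoptions(precision=4,suppress=True)
for n in ("side","top"):
    c=robot.capture(n); cv2.imwrite(f"pics/{n}0.png",c["image"][:,:,::-1])
    print(n,{k:v for k,v in c.items() if k!="image"})
    for t in ("cooker","selector","selector_grip","catch","catch_top","handle_end","mill","spice_jar"):
        for r in robot.regions_of(c,t)[:2]:
            ys,xs=np.nonzero(r["mask"]); print(t,round(r["confidence"],2),r["rect"],xs.mean().round(1),ys.mean().round(1),len(xs))
print(robot.get_obs())
E
python3 a.py
```

```text
pics
side {'vertical_fov': 56.106271285048635, 'cx': 308.0470271056733, 'cy': 238.50704514636877, 'extrinsics': array([[ 0.7685,  0.3177, -0.5554,  0.1709],
       [-0.6398,  0.3703, -0.6735, -0.5055],
       [-0.0083,  0.8729,  0.4878,  0.4794],
       [ 0.    ,  0.    ,  0.    ,  1.    ]]), 'shot': 1}
cooker 0.7 [182.1, 180.8, 243.9, 141.7] 284.6 255.0 19539
cooker 0.46 [332.4, 226.9, 23.9, 16.5] 344.4 235.6 313
selector 0.62 [240.9, 185.9, 34.7, 24.7] 258.0 199.5 620
selector 0.61 [332.1, 224.3, 25.6, 24.0] 344.1 235.3 304
selector_grip 0.71 [244.1, 186.8, 30.7, 25.3] 258.5 199.5 603
catch 0.79 [332.1, 226.7, 24.7, 19.5] 344.1 235.3 259
catch_top 0.51 [335.2, 224.1, 19.4, 20.2] 344.8 235.7 239
handle_end 0.97 [189.2, 187.5, 240.2, 134.5] 285.0 255.4 19954
mill 0.96 [375.2, 219.1, 27.3, 31.3] 390.8 234.1 650
spice_jar 0.72 [280.5, 308.9, 33.1, 63.2] 295.3 339.8 1590
spice_jar 0.57 [246.9, 185.0, 25.7, 26.5] 259.1 199.9 573
top {'vertical_fov': 47.97849656214623, 'cx': 316.7011235801443, 'cy': 239.9885883143148, 'extrinsics': array([[ 0.0219,  0.9781, -0.2068,  0.3864],
       [-0.9
[... 575 characters left out ...]
20.7, 14.8] 356.3 251.4 243
handle_end 0.94 [193.0, 217.2, 230.3, 119.5] 284.1 271.7 14408
mill 0.86 [331.1, 178.2, 24.7, 35.9] 341.9 196.8 676
mill 0.58 [348.4, 244.0, 17.1, 14.7] 356.4 250.9 185
{'time_s': 0.9, 'qpos': array([-1.0154,  0.3847,  0.0079, -0.    , -1.194 , -0.2586]), 'joint_velocities': array([ 0.001 ,  0.0006, -0.0006,  0.0002, -0.0005, -0.0011]), 'joint_torque': array([ -0.0021, -39.2074,  18.8619,   4.1907,  -0.0003,  -0.    ]), 'tool_pos': array([ 0.1828, -0.5976,  0.2393]), 'tool_rot': array([-0.4645,  3.107 ,  0.    ]), 'wrist_force': array([0.1662, 0.0117, 0.0978]), 'ft_torque': array([-0.0475, -0.0079,  0.0446]), 'grip_force': 0.0, 'gripper_width': 0.9935258975182785}
```

```bash
python3 - <<'E'
import cv2
a=cv2.imread("pics/side0.png")[160:390,170:440]; cv2.imwrite("pics/sc.png",cv2.resize(a,None,fx=2.6,fy=2.6,interpolation=cv2.INTER_CUBIC))
a=cv2.imread("pics/top0.png")[170:370,185:435]; cv2.imwrite("pics/tc.png",cv2.resize(a,None,fx=3,fy=3,interpolation=cv2.INTER_CUBIC))
E
```

```text
(no output)
```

View pics/sc.png

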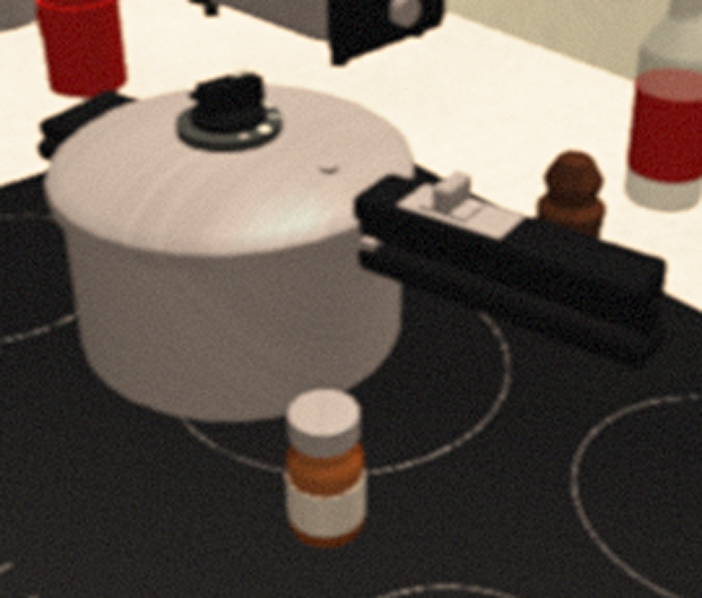

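View pics/tc.png

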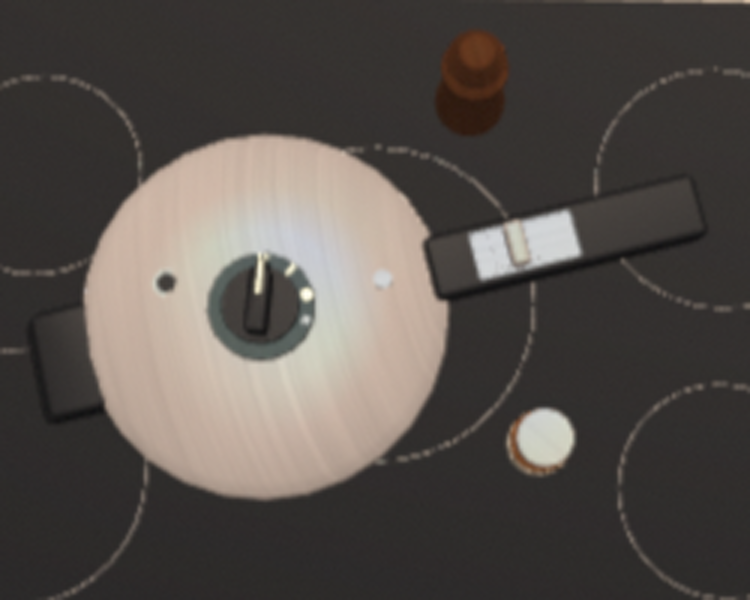

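```bash
cat > m.py <<'E'
from h import *
np.set_printoptions(precision=4,suppress=True)
s=robot.capture("side");t=robot.capture("top")
T=lambda u,v:(185+(u+.5)/3-.5,170+(v+.5)/3-.5); S=lambda u,v:(170+(u+.5)/2.6-.5,160+(v+.5)/2.6-.5)
print("catch",tri(s,S(456,180),t,T(516,243)))
print("grip region",tri(s,(258.3,199.5),t,(271,270.4)))
print("end",tri(s,S(660,266),t,T(705,235)))
print("lid c",atz(t,*T(266.5,315.5),.138))
print("jar",atz(t,*T(545,437),.084),"mill",atz(t,*T(477,50),.134))
z=lambda u,v,h:atz(t,*T(u,v),h)
e=z(698,206,.154);c=z(516,243,.1725);print("end",e,"catch",c)
tip=z(263,257,.195);tail=z(257,330,.195);print("bar",tip,tail)
# joint fit: x,y,yaw
from scipy.optimize import least_squares
P={}
obs=[(t,T(516,243),(.165,0,.1685)),(s,S(456,180),(.165,0,.1685)),(t,T(705,235),(.288,-.021,.15)),(t,T(690,176),(.288,.021,.15)),(s,S(660,266),(.288,-.021,.15)),(t,T(307,294),(.0295,0,.165)),(t,T(266.5,315.5),(0,0,.134))]
def f(p):
    c,s_=np.cos(p[2]),np.sin(p[2]);r=[]
    for cam,px,q in obs:
        w=(p[0]+c*q[0]-s_*q[1],p[1]+s_*q[0]+c*q[1],q[2]+.004); r+=list(np.subtract(proj(cam,w),px))
    return r
r=least_squares(f,[.5,.1,-1.3],loss="soft_l1");print(r.x,np.degrees(r.x[2]),np.round(f(r.x),1))
p=r.x; d=(tip-tail)[:2];print("bar yaw rel",np.degrees(np.arctan2(d[1],d[0])-p[2]), "dist c-catch",np.linalg.norm(c[:2]-p[:2]))
E
python3 m.py
```

```text
catch (array([ 0.5799, -0.0908,  0.1702]), np.float64(0.004847205574997041))
grip region (array([0.5377, 0.069 , 0.1753]), np.float64(0.003013472938559431))
end (array([ 0.5925, -0.2148,  0.1662]), np.float64(0.017148502092126983))
lid c [0.5335 0.068  0.138 ]
jar [ 0.4639 -0.1153  0.084 ] mill [ 0.7152 -0.0649  0.134 ]
end [ 0.6077 -0.2065  0.154 ] catch [ 0.5776 -0.0891  0.1725]
bar [0.5612 0.0666 0.195 ] [0.5164 0.0685 0.195 ]
[ 0.5341  0.0686 -1.2966] -74.2897239781314 [ 0.6 -0.6 -2.5 -1.   1.9 -1.5  0.6 -2.5 -8.4  9.   0.2  0.5 -0.3 -0.3]
bar yaw rel 71.88841772016418 dist c-catch 0.1636371290035257
```

>>> step_arm(
  steps=[-38,38,-1.5,0,0,0,40,-38,38,-1.5,0,0,0,40,-38,38,-1.5,0,0,0,40,-38,38,-1.5,0,0,0,40,-38,38,-1.5,0,0,0,40,-38,38,-1.5,0,0,0,40,-38,38,-1.5,0,0,0,40,-38,38,-1.5,0,0,0,40,-38,38,-1.5,0,0,0,40,-38,38,-1.5,0,0,0,40,-38,38,-1.5,0,0,0,40,-38,38,-1.5,0,0,0,40,-38,38,-1.5,0,0,0,40,-38,38,-1.5,0,0,0,40,0,0,0,0,0,-10.5,40,0,0,0,0,0,-10.5,40,0,0,0,0,0,-10.5,40,0,0,0,0,0,-10.5,40,0,0,0,0,0,-10.5,40,0,0,0,0,0,-10.5,40],
  force=20,
)

```text
time_s: 3.5
tool_pos: [0.536, 0.0667, 0.2604]
tool_rot: [-2.027, 2.4, -0.0]
wrist_force: [0.1, 0.1, -0.5]
gripper_width: 0.468
grip_force: 0.0
```

>>> step_arm(
  steps=[0,0,0,0,0,-10.5,40,0,0,0,0,0,-10.5,40,0,0,0,0,0,-10.5,40,0,0,0,0,0,-10.5,40,0,0,0,0,0,-10.5,40,0,0,0,0,0,-10.5,40,0,0,0,0,0,-10.5,40,0,0,0,0,0,-10.5,40,0,0,0,0,0,-10.5,40,0,0,0,0,0,0,40],
)

```text
time_s: 4.75
tool_pos: [0.536, 0.0667, 0.2604]
tool_rot: [-3.138, 0.154, -0.0]
wrist_force: [0.8, 0.5, 0.1]
gripper_width: 0.471
grip_force: 0.0
```

```bash
cat >> h.py <<'E'
from scipy.spatial.transform import Rotation as Ro
def state(target=None,yyaw=None):
    o=robot.get_obs(); R=Ro.from_rotvec(o["tool_rot"]).as_matrix()
    print("t",o["time_s"],"pos",np.round(o["tool_pos"],4),"yyaw",np.degrees(np.arctan2(R[1,1],R[0,1])).round(2),"tilt",np.round(R[:2,2],4),"F",np.round(o["wrist_force"],2),"M",np.round(o["ft_torque"],3),"w",o["gripper_width"]*85.4,"g",o["grip_force"],"q",np.round(o["qpos"],2))
    if target is not None: print("tool shift mm",np.round(R.T@(np.array(target)-o["tool_pos"])*1000,1))
E
python3 -c "
from h import *
state([.534,.0686,.186])"
```

```text
t 4.75 pos [0.536  0.0667 0.2604] yyaw -95.62 tilt [0.0002 0.0001] F [0.8  0.49 0.12] M [0.066 0.058 0.054] w 40.20554380486959 g 0.0 q [ 0.42  0.23 -0.17  0.   -1.18  1.05]
tool shift mm [-2.1 -1.7 74.4]
```

>>> step_arm(
  steps=[-2,-1.7,30,0,0,-3.2,40,0,0,25,0,0,0,36,0,0,12,0,0,0,30,0,0,6.5,0,0,0,24,0,0,0,0,0,0,20,0,0,0,0,0,0,18,0,0,0,0,0,0,17],
)

```text
time_s: 5.62
tool_pos: [0.5345, 0.0687, 0.1875]
tool_rot: [-3.14, 0.063, -0.002]
wrist_force: [-0.6, -0.6, 0.4]
gripper_width: 0.198
grip_force: 0.0
```

```bash
cat > look.py <<'E'
from h import *
import sys
state()
t=robot.capture("top"); a=t["image"][170:370,185:435,::-1]; cv2.imwrite(f"pics/{sys.argv[1]}.png",cv2.resize(a,None,fx=3,fy=3,interpolation=cv2.INTER_CUBIC))
s=robot.capture("side"); a=s["image"][160:280,180:420,::-1]; cv2.imwrite(f"pics/{sys.argv[1]}s.png",cv2.resize(a,None,fx=3.3,fy=3.3,interpolation=cv2.INTER_CUBIC))
E
python3 look.py g1
```

```text
t 5.625 pos [0.5345 0.0687 0.1875] yyaw -92.31 tilt [0.0013 0.0005] F [-0.61 -0.63  0.39] M [0.015 0.001 0.029] w 16.913224122532505 g 0.0 q [ 0.43  0.28 -0.28  0.   -1.    1.1 ]
```

View pics/g1s.png

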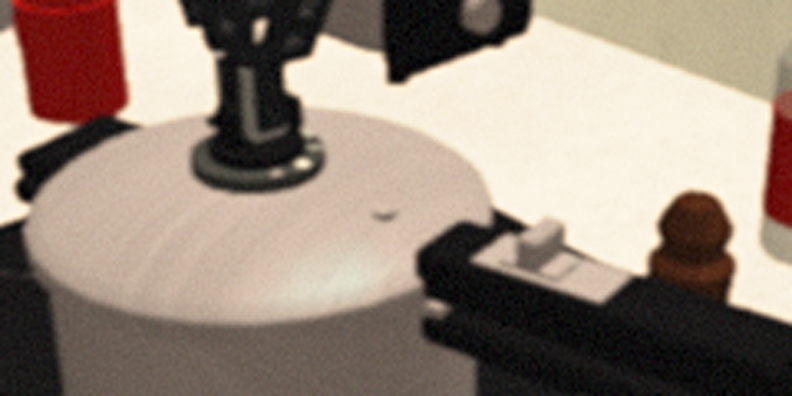

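The picture shows the fingers straddling the bar around pixel (250,130), tips just above the collar, with no contact yet.

>>> step_arm(
  steps=[0,0,0,0,0,0,16,0,0,0,0,0,0,15,0,0,0,0,0,0,15],
)

```text
time_s: 6.1
tool_pos: [0.5341, 0.0686, 0.1868]
tool_rot: [3.141, -0.063, -0.0]
wrist_force: [0.0, 1.0, -0.5]
gripper_width: 0.18
grip_force: 0.0
```

>>> step_arm(
  steps=[0,0,0,0,0,0,14.4,0,0,0,0,0,0,14.4],
)

```text
time_s: 6.35
tool_pos: [0.5341, 0.0684, 0.1868]
tool_rot: [3.141, -0.063, -0.0]
wrist_force: [0.6, -0.8, 0.1]
gripper_width: 0.17
grip_force: 0.9
```

```bash
python3 -c "
from h import *
state()"
```

```text
t 6.35 pos [0.5341 0.0684 0.1868] yyaw -92.3 tilt [-0.0001 -0.0003] F [ 0.6  -0.76  0.1 ] M [-0.298 -0.036 -0.011] w 14.548227360793403 g 0.8939944440498948 q [ 0.43  0.28 -0.28  0.   -1.    1.1 ]
```

>>> step_arm(
  steps=[0,0,0,0,0,0,13.8,0,0,0,0,0,4,13.8,0,0,0,0,0,8,13.8,0,0,0,0,0,8,13.8,0,0,0,0,0,8,13.8,0,0,0,0,0,8,13.8,0,0,0,0,0,8,13.8,0,0,0,0,0,8,13.8,0,0,0,0,0,8,13.8,0,0,0,0,0,8,13.8,0,0,0,0,0,4,13.8,0,0,0,0,0,0,13.8],
)

```text
time_s: 7.85
tool_pos: [0.5354, 0.0697, 0.1869]
tool_rot: [-2.502, 1.894, -0.002]
wrist_force: [3.4, 2.9, -2.0]
gripper_width: 0.164
grip_force: 4.4
```

```bash
python3 -c "
from h import *
state()"
```

```text
t 7.85 pos [0.5354 0.0697 0.1869] yyaw -164.23 tilt [0.0031 0.0021] F [ 3.35  2.94 -2.05] M [ 0.834 -1.033 -0.037] w 14.047709480692923 g 4.354429990053177 q [ 0.43  0.28 -0.28 -0.   -1.   -0.15]
```

>>> step_arm(
  steps=[0,0,0,0,0,0,17,0,0,0,0,0,0,26,0,0,-10,0,0,0,30,0,0,-40,0,0,0,30,0,0,-15,0,0,0,30,55,0,0,0,0,0,30,55,0,0,0,0,0,30,40,0,0,0,0,0,30],
)

```text
time_s: 8.85
tool_pos: [0.5746, -0.0777, 0.2518]
tool_rot: [2.503, -1.898, -0.001]
wrist_force: [1.0, 0.6, 0.2]
gripper_width: 0.353
grip_force: 0.0
```

```bash
python3 look.py g2
```

```text
t 8.85 pos [ 0.5746 -0.0777  0.2518] yyaw -164.34 tilt [-0.0006  0.0001] F [1.04 0.62 0.2 ] M [ 0.069 -0.042 -0.006] w 30.111732645012374 g 0.0 q [ 0.14  0.3  -0.09 -0.   -1.19  0.13]
```

View pics/g2.png

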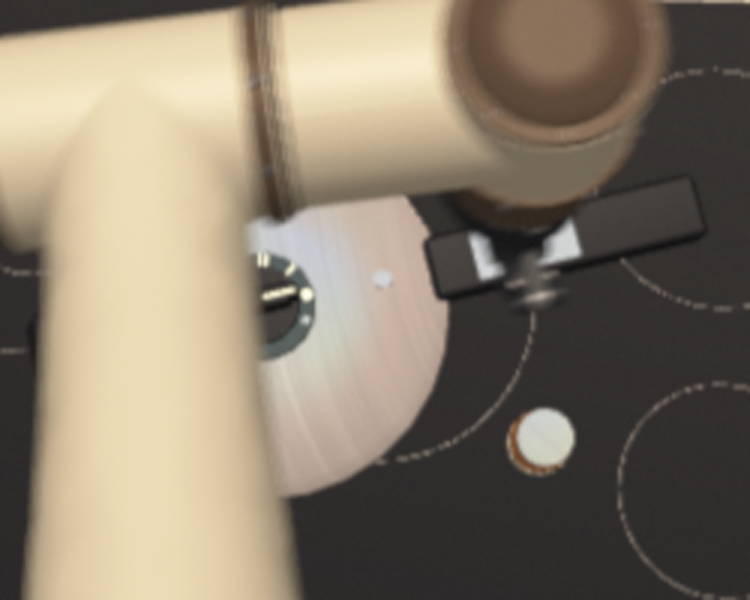

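```bash
cat > w.py <<'E'
from h import *
import sys
t=robot.capture("top"); g=t["image"].astype(int).min(2)
cv2.imwrite("pics/w.png",cv2.resize(t["image"][245:295,265:345,::-1],None,fx=9,fy=9,interpolation=cv2.INTER_CUBIC))
m=np.zeros_like(g,bool);m[262:273,271:285]=True
def seg(y0,y1,x0,x1,th):
    ys,xs=np.nonzero(g[y0:y1,x0:x1]>th); w=g[y0:y1,x0:x1][ys,xs]-th; return xs+x0,ys+y0,w
x,y,w=seg(262,273,270,285,110)
P=np.array([atz(t,a,b,.196)[:2] for a,b in zip(x,y)]); c=np.average(P,0,w); C=np.cov(P.T,aweights=w); e=np.linalg.eigh(C)[1][:,1]
print(len(x),"line c",c,"yaw",np.degrees(np.arctan2(e[1],e[0])))
x,y,w=seg(263,273,284,291,120); d=atz(t,np.average(x,weights=w),np.average(y,weights=w),.166);print("dot",np.average(x,weights=w),np.average(y,weights=w),d)
o=np.array([.5341,.0686]); 
for n,p in (("line",c),("dot",d[:2])): v=p-o;print(n,np.degrees(np.arctan2(v[1],v[0])),np.linalg.norm(v))
# handle edges at deck height
for pts in (((430,240),(690,176)),((440,298),(705,235))):
    a,b=[atz(t,185+(u+.5)/3-.5,170+(v+.5)/3-.5,.154) for u,v in pts]; v=b-a;print("edge yaw",np.degrees(np.arctan2(v[1],v[0])))
print(g[260:276,268:294])
E
python3 w.py
```

```text
53 line c [0.53931056 0.0574666 ] yaw 100.37643474409307
dot 288.0700325732899 266.9043159609121 [0.54506276 0.03882887 0.166     ]
line -64.91985550449306 0.01229237217924866
dot -69.78454490906212 0.03172541629585362
edge yaw -74.71950184662667
edge yaw -75.27755539276586
[[127 122 119 113  98  76  65  66  68  73  78  93 161 198 166 117  98 119
  166 195 201 201 201 202 201 198]
 [127 123 118 114 100  76  65  64  65  64  65  80 145 150 118  95  89  97
  137 186 199 203 201 201 202 199]
 [127 124 119 114 101  77  66  63  63  63  62  68  91  92  90  90  89  91
  111 163 193 201 201 201 202 200]
 [129 124 121 116 103  79  65  63  62  59  55  56  65  69  78  85  89  90
   93 127 182 200 203 202 202 200]
 [129 125 121 115 104  77  59  53  52  48  47  48  54  63  67  77  85  89
   91 105 160 194 203 202 202 200]
 [130 126 122 117 105  74  52  49  52  60  66  77  83 113 119  96  83  95
  112 127 136 184 201 202 202 202]
 [132 128 124 116 105  80  69  81  91 120 132 172 184 193 177 124  82 137
  186 200 170 167 194 202 202 202]
 [133 129 124 116 109 112 129 172 185 196 185 195 191 180 153 
[... 219 characters left out ...]
24  49 128
  199 213 181 133 182 201 201 201]
 [136 132 127 117 106  95  79  66  57  49  44  40  34  24  36  43  51  95
  138 145 118 104 179 199 201 201]
 [138 132 127 117 106  89  59  40  32  28  26  23  23  27  48  57  56  82
   97  99  92 103 178 198 201 200]
 [137 133 127 118 108  91  53  26  21  23  25  31  39  47  57  61  57  82
   89  89  90 105 178 198 200 198]
 [138 134 128 119 109  95  59  36  33  43  48  52  56  61  61  63  58  81
   91  89  89 102 177 197 200 198]
 [137 133 129 121 110  99  71  55  53  59  60  62  62  63  62  59  64  87
  108 103  96 103 176 196 199 198]
 [139 134 129 122 112 101  79  65  63  62  63  63  62  61  61  55  78 111
  158 162 124 112 176 195 198 198]]
```

View pics/w.png

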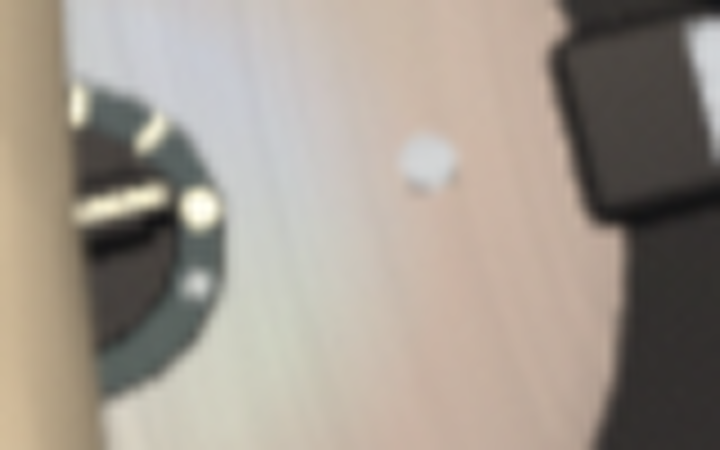

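>>> step_arm(
  steps=[0,0,0,0,0,10,30,0,0,0,0,0,10,30,0,0,0,0,0,10,30,0,0,0,0,0,10,30,0,0,0,0,0,10,30,0,0,0,0,0,10,30,0,0,0,0,0,10,30,0,0,0,0,0,10,30,0,0,0,0,0,10,30,0,0,0,0,0,0,30],
)

```text
time_s: 10.25
tool_pos: [0.5743, -0.0749, 0.2519]
tool_rot: [0.434, -3.111, -0.0]
wrist_force: [-0.2, -0.1, 0.7]
gripper_width: 0.351
grip_force: 0.0
```

```bash
python3 -c "
from h import *
state([.5785,-.090,.167])"
```

```text
t 10.25 pos [ 0.5743 -0.0749  0.2519] yyaw 105.89 tilt [-0.0003  0.0003] F [-0.19 -0.08  0.66] M [0.005 0.003 0.05 ] w 29.97251274271784 g 0.0 q [ 0.15  0.3  -0.09 -0.   -1.18 -1.44]
tool shift mm [  0.1 -15.7  84.9]
```

>>> step_arm(
  steps=[0,-15.7,0,0,0,0.4,30,0,0,35,0,0,0,30,0,0,30,0,0,0,30,0,0,15,0,0,0,30,0,0,5,0,0,0,30,0,0,0,0,0,0,24,0,0,0,0,0,0,20],
)

```text
time_s: 11.12
tool_pos: [0.5797, -0.0909, 0.168]
tool_rot: [-0.419, 3.111, -0.001]
wrist_force: [-1.3, 0.3, 0.2]
gripper_width: 0.233
grip_force: 0.0
```

```bash
python3 look.py g3
```

```text
t 11.125 pos [ 0.5797 -0.0909  0.168 ] yyaw 105.33 tilt [ 0.0023 -0.    ] F [-1.32  0.33  0.21] M [0.017 0.004 0.034] w 19.9292361504716 g 0.0 q [ 0.12  0.38 -0.19  0.   -1.   -1.42]
```

View pics/g3s.png

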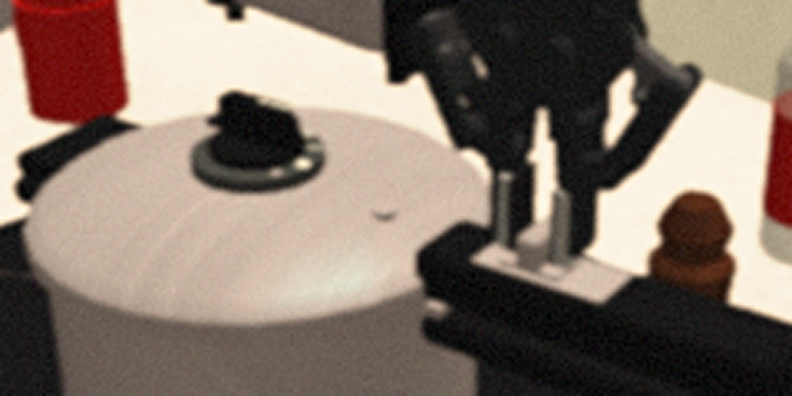

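The pads at (505,210) and (562,232) straddle the tab at (533,245), and the selector points along the handle.

>>> step_arm(
  steps=[0,0,0,0,0,0,16,0,0,0,0,0,0,14,0,0,0,0,0,0,13,0,0,0,0,0,0,13],
)

```text
time_s: 11.72
tool_pos: [0.579, -0.0909, 0.1668]
tool_rot: [0.418, -3.114, -0.0]
wrist_force: [-0.6, 0.4, -0.4]
gripper_width: 0.152
grip_force: 0.0
```

>>> step_arm(
  steps=[0,0,0,0,0,0,11,0,0,0,0,0,0,11],
)

```text
time_s: 11.98
tool_pos: [0.579, -0.0911, 0.1669]
tool_rot: [-0.418, 3.114, -0.0]
wrist_force: [-1.1, 0.5, 0.7]
gripper_width: 0.133
grip_force: 19.6
```

```bash
python3 -c "
from h import *
state()"
```

```text
t 11.975 pos [ 0.579  -0.0911  0.1669] yyaw 105.3 tilt [ 0.0001 -0.0001] F [-1.1   0.47  0.65] M [-0.106  0.008 -0.061] w 11.396824873349539 g 19.602386355400085 q [ 0.12  0.38 -0.19  0.   -1.   -1.42]
```

>>> step_arm(
  steps=[0,0,0,0,0,0,11,0,-1,0.3,0,0,0,11,0,-1,0.3,0,0,0,11,0,-1,0.3,0,0,0,11,0,-1,0.3,0,0,0,11,0,-1,0.3,0,0,0,11,0,-1,0,0,0,0,11,0,-1,0,0,0,0,11,0,-1,0,0,0,0,11,0,0,0,0,0,0,11],
  force=40,
)

```text
time_s: 13.22
tool_pos: [0.5809, -0.0981, 0.1668]
tool_rot: [-0.419, 3.113, 0.001]
wrist_force: [-3.9, 3.9, 8.9]
gripper_width: 0.132
grip_force: 21.4
```

```bash
python3 -c "
from h import *
state()"
```

```text
t 13.225 pos [ 0.5809 -0.0981  0.1668] yyaw 105.33 tilt [0.0004 0.0006] F [-3.93  3.88  8.9 ] M [ 1.368  1.248 -0.058] w 11.248617624812836 g 21.359172463417053 q [ 0.11  0.38 -0.19 -0.   -1.   -1.41]
```

>>> step_arm(
  steps=[0,-1,0.2,0,0,0,11,0,-1,0.2,0,0,0,11,0,-1,0.2,0,0,0,11,0,0,0,0,0,0,11],
)

```text
time_s: 13.72
tool_pos: [0.5819, -0.1008, 0.1667]
tool_rot: [-0.42, 3.112, 0.001]
wrist_force: [-4.1, 5.4, 11.9]
gripper_width: 0.132
grip_force: 21.6
```

>>> step_arm(
  steps=[0,-1,0,0,0,0,11,0,-0.5,0,0,0,0,11,0,0,0,0,0,0,11],
)

```text
time_s: 14.1
tool_pos: [0.5822, -0.102, 0.1667]
tool_rot: [-0.42, 3.112, 0.001]
wrist_force: [-4.9, 7.6, 10.3]
gripper_width: 0.135
grip_force: 21.6
```

```bash
cat > st.py <<'E'
from h import *
state()
o=robot.get_obs();u=np.array([np.cos(np.radians(-74.6)),np.sin(np.radians(-74.6))])
print("along",(o["tool_pos"][:2]-[.579,-.0911])@u*1000,"F",o["wrist_force"][:2]@u)
E
python3 st.py
```

```text
t 14.1 pos [ 0.5822 -0.102   0.1667] yyaw 105.36 tilt [0.0008 0.001 ] F [-4.92  7.56 10.28] M [1.909 1.471 0.   ] w 11.554966966921832 g 21.610724329948425 q [ 0.1   0.39 -0.18 -0.   -1.   -1.4 ]
along 11.347894899536287 F -8.590411705012025
```

>>> step_arm(
  steps=[0,-0.5,0.3,0,0,0,11,0,0,0,0,0,0,11],
)

```text
time_s: 14.35
tool_pos: [0.5826, -0.1024, 0.1666]
tool_rot: [-0.42, 3.112, 0.001]
wrist_force: [-4.6, 6.4, 11.6]
gripper_width: 0.135
grip_force: 21.7
```

```bash
python3 st.py
```

```text
t 14.35 pos [ 0.5826 -0.1024  0.1666] yyaw 105.37 tilt [0.0015 0.001 ] F [-4.58  6.44 11.55] M [ 2.003  1.444 -0.031] w 11.506005687875271 g 21.70674294233322 q [ 0.1   0.39 -0.18 -0.   -1.   -1.4 ]
along 11.836364754616033 F -7.424576896635603
```

>>> step_arm(
  steps=[0,-0.5,0.3,0,0,0,11,0,0,0,0,0,0,11],
)

```text
time_s: 14.6
tool_pos: [0.5827, -0.1029, 0.1665]
tool_rot: [-0.42, 3.112, 0.001]
wrist_force: [-5.8, 6.6, 12.0]
gripper_width: 0.133
grip_force: 21.8
```

```bash
python3 st.py; python3 look.py g4
```

```text
t 14.6 pos [ 0.5827 -0.1029  0.1665] yyaw 105.38 tilt [0.0017 0.001 ] F [-5.79  6.6  11.98] M [ 2.073  1.556 -0.027] w 11.332949869627598 g 21.796949207782745 q [ 0.1   0.39 -0.18 -0.   -1.   -1.4 ]
along 12.346852314686279 F -7.901495648509891
t 14.6 pos [ 0.5827 -0.1029  0.1665] yyaw 105.38 tilt [0.0017 0.001 ] F [-5.79  6.6  11.98] M [ 2.073  1.556 -0.027] w 11.332949869627598 g 21.796949207782745 q [ 0.1   0.39 -0.18 -0.   -1.   -1.4 ]
```

View pics/g4.png

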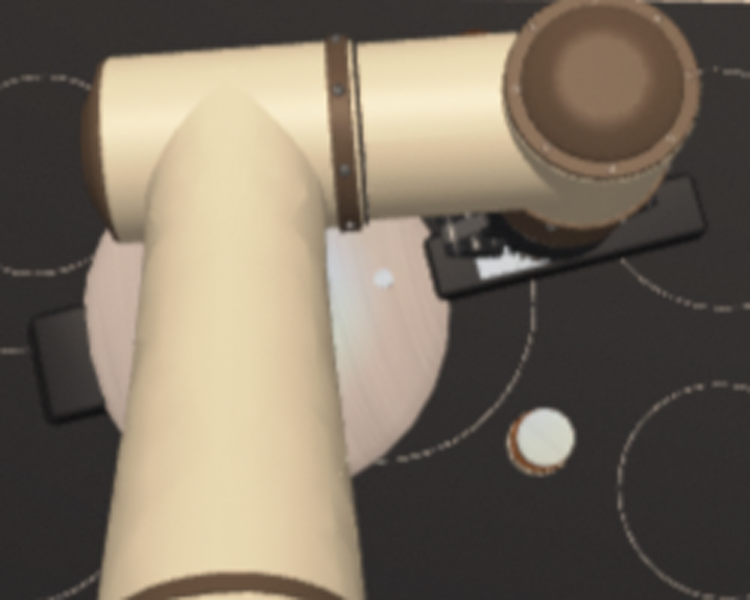

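>>> step_arm(
  steps=[0,-0.5,0.2,0,0,0,11,0,0,0,0,0,0,11],
)

```text
time_s: 14.95
tool_pos: [0.583, -0.1033, 0.1664]
tool_rot: [-0.42, 3.111, 0.001]
wrist_force: [-4.8, 6.6, 12.1]
gripper_width: 0.135
grip_force: 21.8
```

```bash
cat > sh.py <<'E'
from h import *
import sys
exec(open("st.py").read())
a=cv2.imread("pics/top0.png"); t=robot.capture("top")["image"][:,:,::-1]; s=robot.capture("side")["image"][:,:,::-1]; s0=cv2.imread("pics/side0.png")
def shift(A,B,y0,y1,x0,x1,n):
    f=lambda I:cv2.GaussianBlur(I[y0:y1,x0:x1].astype(np.float32).mean(2),(0,0),.8)
    W=np.eye(2,3,dtype=np.float32); cc,W=cv2.findTransformECC(f(A),f(B),W,cv2.MOTION_TRANSLATION); print(n,W[:,2],cc)
shift(a,t,222,262,405,430,"top end"); shift(a,t,270,330,325,350,"top rim");shift(a,t,268,312,192,212,"top helper")
shift(s0,s,245,305,390,435,"side end");shift(s0,s,240,310,190,230,"side rim")
cv2.imwrite("pics/"+sys.argv[1]+".png",cv2.resize(s[200:280,300:430],None,fx=6,fy=6,interpolation=cv2.INTER_CUBIC))
E
python3 sh.py g5
```

```text
t 14.95 pos [ 0.583  -0.1033  0.1664] yyaw 105.39 tilt [0.002 0.001] F [-4.76  6.57 12.12] M [ 2.152  1.506 -0.01 ] w 11.494704070291096 g 21.823707818984985 q [ 0.1   0.39 -0.18 -0.   -1.   -1.4 ]
along 12.823473772016628 F -7.594497145934593
top end [ 3.1182556 -1.0952332] 0.7675814555214192
top rim [0.41759753 0.04893357] 0.9951869583752546
top helper [0.48184252 0.7640753 ] 0.7974435941354728
side end [0.3783588  0.11356873] 0.9929814211032949
side rim [-0.0115224   0.04331365] 0.9997620407488816
```

View pics/g5.png

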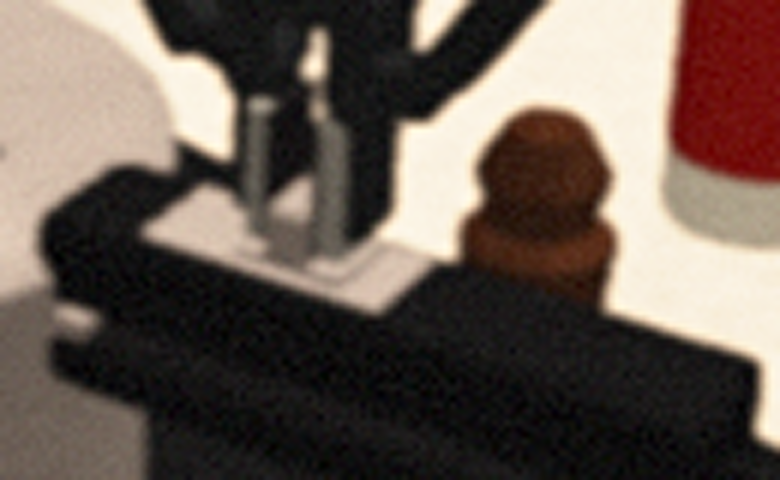

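>>> step_arm(
  steps=[0,0,0,0,0,0,8,0,0,0,0,0,0,5,0,0,0.8,0,0,0,5,0,0,0.8,0,0,0,5,0,0,0.8,0,0,0,5,0,0,0,0,0,0,5],
  force=45,
)

```text
time_s: 15.8
tool_pos: [0.5838, -0.1037, 0.1655]
tool_rot: [-0.421, 3.109, -0.001]
wrist_force: [-4.7, 5.5, 16.9]
gripper_width: 0.122
grip_force: 48.0
```

```bash
python3 sh.py g6
```

```text
t 15.8 pos [ 0.5838 -0.1037  0.1655] yyaw 105.43 tilt [ 0.0043 -0.0001] F [-4.67  5.52 16.88] M [2.039 1.745 0.071] w 10.40576356003184 g 47.978307008743286 q [ 0.1   0.39 -0.18  0.   -1.   -1.4 ]
along 13.448837803635227 F -6.562602702222856
top end [ 2.900523  -1.5108638] 0.7742831209585772
top rim [ 1.2100447  -0.05695374] 0.9969437083039382
top helper [0.68694156 0.66288763] 0.9939665661292032
side end [1.1698495 1.0014378] 0.9936929619586312
side rim [ 0.19911774 -0.16142738] 0.9923987065604493
```

>>> step_arm(
  steps=[0,-0.5,0.2,0,0,0,5,0,0,0,0,0,0,5,0,0,0,0,0,0,5],
)

```text
time_s: 16.27
tool_pos: [0.5839, -0.1042, 0.1654]
tool_rot: [-0.421, 3.109, -0.001]
wrist_force: [-4.9, 5.9, 17.9]
gripper_width: 0.122
grip_force: 47.9
```

```bash
python3 sh.py g7
```

```text
t 16.275 pos [ 0.5839 -0.1042  0.1654] yyaw 105.43 tilt [0.0044 0.    ] F [-4.85  5.95 17.93] M [2.085 1.77  0.155] w 10.416278118260236 g 47.93975472450256 q [ 0.1   0.39 -0.18  0.   -1.   -1.4 ]
along 13.911048153597317 F -7.020379278428083
top end [ 3.8215835 -1.7074542] 0.7810144241178946
top rim [ 1.3334742  -0.16208619] 0.9954012665303075
top helper [0.7272765  0.66560036] 0.9934957998474168
side end [1.2676733 1.147697 ] 0.9914535490568006
side rim [ 0.15350345 -0.26002333] 0.9898447083386956
```

>>> step_arm(
  steps=[0,0,-0.8,0,0,0,5,0,0,-0.8,0,0,0,5,0,0,-0.8,0,0,0,5,0,0,-0.6,0,0,0,5,0,0,0,0,0,0,5],
)

```text
time_s: 17.0
tool_pos: [0.5833, -0.1033, 0.1665]
tool_rot: [-0.421, 3.111, 0.002]
wrist_force: [-3.9, 7.7, 10.2]
gripper_width: 0.122
grip_force: 47.2
```

```bash
python3 sh.py g8; python3 - <<'E'
from h import *
t=robot.capture("top")["image"][:,:,::-1]; s=robot.capture("side")["image"][:,:,::-1]; a=cv2.imread("pics/top0.png"); b=cv2.imread("pics/side0.png")
r=lambda I:cv2.resize(I,None,fx=5,fy=5,interpolation=cv2.INTER_CUBIC)
top=np.hstack([r(a[220:270,355:435]),r(t[220:270,355:435])]); sd=np.hstack([r(b[205:275,330:410]),r(s[205:275,330:410])])
cv2.imwrite("pics/cmp.png",np.vstack([top,sd]))
E
```

```text
t 17.0 pos [ 0.5833 -0.1033  0.1665] yyaw 105.4 tilt [0.0024 0.0016] F [-3.94  7.66 10.15] M [2.438 1.259 0.095] w 10.376952558264765 g 47.20801591873169 q [ 0.1   0.39 -0.18 -0.   -1.   -1.4 ]
along 12.936121911958185 F -8.435613585472117
top end [ 2.7029529 -1.29805  ] 0.7630634179129606
top rim [0.5134998  0.09718482] 0.9993502839033708
top helper [0.5737372 1.1116834] 0.8435149883466505
side end [ 0.5751706 -0.0062574] 0.9991273806899206
side rim [-0.1353942   0.14731392] 0.999321582416784
```

View pics/cmp.png

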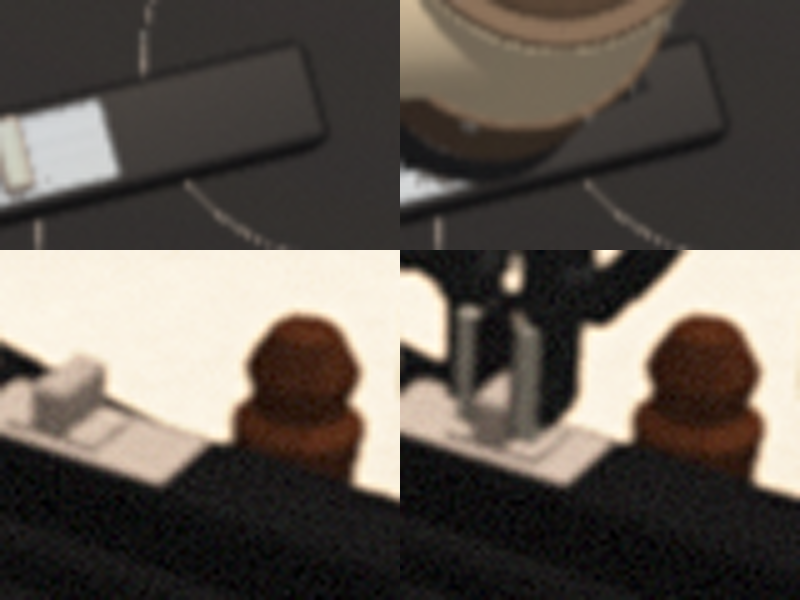

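```bash
python3 - <<'E'
from h import *
s=robot.capture("side");t=robot.capture("top")
u=np.array([np.cos(np.radians(-74.5)),np.sin(np.radians(-74.5)),0]);o=np.array([.5341,.0686,.154])
for n,c,r in(("side end",s,.27),("side catch",s,.165),("top rim",t,.11)):
    d=lambda v:np.subtract(proj(c,o+u*r+v),proj(c,o+u*r)).round(3)
    print(n,"per mm u",d(u*.001),"per mm down",d(np.array([0,0,-.001])),"per mm n",d(np.array([-u[1],u[0],0])*.001))
s0=cv2.imread("pics/side0.png").astype(np.float32); s1=s["image"][:,:,::-1].astype(np.float32)
def sh(y0,y1,x0,x1,n):
    f=lambda I:cv2.GaussianBlur(I[y0:y1,x0:x1].mean(2),(0,0),.8)
    cc,W=cv2.findTransformECC(f(s0),f(s1),np.eye(2,3,dtype=np.float32),cv2.MOTION_TRANSLATION);print(n,W[:,2],cc)
sh(242,262,345,380,"plate end");sh(245,305,390,435,"end");sh(225,262,318,345,"handle start");sh(240,310,190,230,"rim L");sh(240,300,310,335,"pot R");sh(222,250,375,405,"mill")
E
```

```text
side end per mm u [0.688 0.218] per mm down [-0.074  0.625] per mm n [ 0.301 -0.323]
side catch per mm u [0.583 0.185] per mm down [-0.019  0.591] per mm n [ 0.349 -0.275]
top rim per mm u [ 0.509 -0.128] per mm down [-0.01  0.09] per mm n [-0.132 -0.502]
plate end [1.1245761  0.34298897] 0.9900045107741906
end [ 0.5718566  -0.03875265] 0.9991294580065635
handle start [0.99401104 0.16694432] 0.8720336083442262
rim L [-0.12499189  0.14009929] 0.9993051379694671
pot R [ 0.16536157 -0.03454883] 0.9980770193325564
mill [0.00031951 0.00937969] 0.9999258706133027
```

>>> step_arm(
  steps=[0,-0.3,0,0,0,0,5,0,-0.3,0,0,0,0,5,0,0,0,0,0,0,5,0,0,0,0,0,0,5],
)

```text
time_s: 17.8
tool_pos: [0.5835, -0.1037, 0.1664]
tool_rot: [-0.421, 3.111, 0.003]
wrist_force: [-4.3, 8.7, 11.2]
gripper_width: 0.124
grip_force: 47.1
```

```bash
python3 sh.py g9
```

```text
t 17.8 pos [ 0.5835 -0.1037  0.1664] yyaw 105.4 tilt [0.0023 0.002 ] F [-4.34  8.71 11.17] M [2.686 1.296 0.076] w 10.631835945763548 g 47.07532525062561 q [ 0.1   0.39 -0.18 -0.   -1.   -1.4 ]
along 13.306084618438323 F -9.5467770839267
top end [ 2.7809498 -1.2737126] 0.7440085347419678
top rim [0.6772502  0.00541367] 0.9992821158968487
top helper [0.4381441 0.8801464] 0.9813286435318469
side end [0.72412616 0.20996812] 0.9988721650375058
side rim [-0.09052536  0.03939762] 0.9996229556912197
```

```bash
python3 -c "
from h import *
print(robot.hand_in())"
```

```text
the job is handed in; nothing more can be done
None
```

I turned the selector back to zero, then drew the catch back to its stop and handed in with it still held there. The pull reads about 9.5 N, above the spring's 8 N. The cooker shifted roughly 1 mm towards its handle, and the mill and spice jar stayed in place.

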